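# Zero the jig gauge and pin the heat-sink cover

### The job

First turn the black reset knob of the assembly jig's force gauge back (counterclockwise) to its zero stop. Then take the locating pin with the square grip from the foam tray, put it upright through the slot of the cover plate and slide its tip along the keeper bar inside until you feel it drop into the hidden hole, and push it fully home so that its flange lies on the cover; let go of it. Leave the round-headed plug and the other loose parts where they are.

Things in the scene. Friction and masses are not known exactly. Their poses are not given: they have to be found in the camera images.
- slot (a point): Centre of the slot in the cream cover plate on top of the dark finned heat sink, at the plate's upper face (95 mm above the table). z up, y along the slot, x across it. Slot 80 mm long (y), 19 mm wide (x); plate 112 (x) by 194 (y) by 10 mm. The jig is fixed; its base plate, 12 mm thick, spans x -75 to +75, y -245 to +100 mm from here.
- bar_top (a point): Point straight below the slot's centre, 38 mm down, level with the flat top of the fixed black keeper bar inside the heat sink (axes as slot). The bar lies under the whole slot. Its one round through hole, 18 mm wide, 40 mm deep, slightly chamfered, is at x = 0 but anywhere from y = -26 to +26 mm: it differs each time and is not told.
- knob_grip (a point): On the upright axis of the gauge's reset knob, 87 mm above the table: a black bar 64 mm long (point x), 16 mm thick (point y), from 67 to 101 mm high, with a thin steel pointer at its -x end. Fixed grey gauge box 114 x 114 mm, top at 60 mm; axis 180 mm from the slot centre in the slot's -y. At joint zero the axes are parallel to the slot's.
- reset_knob (a joint): Turn of the reset knob in rad: 0 at the zero stop, growing clockwise seen from above, at most 2.0. It starts between 0.7 and 1.3. Turn it counterclockwise until it stops; it stays where it is left (friction about 0.05 N m).
- pin: Steel locating pin, about 0.16 kg, upright and loose in a tray hole, its flange on the foam. Origin: centre of its lower end, 10 mm above the table; z up. Shaft 14 mm wide, 70 mm long, lowest 7 mm tapering to a 7 mm end; round flange 34 mm wide from 70 to 78 mm up; square grip 24 x 24 mm from 78 to 124 mm up, sides along its x and y.
- pin_tip (a point): Centre of the pin's lower end (the body's origin), same axes.
- plug: Bystander: steel blanking plug in the tray's other hole, same shaft but a plain flat round head 44 mm in diameter and 12 mm thick, no square grip. Origin at the lower end. Leave it in place.
- tray: Fixed white foam tray, 100 (x) by 180 (y) by 80 mm tall, origin under its centre. Two holes 16 mm in diameter and 76 mm deep at y = -50 and +50 mm; the pin stands in one of them, the plug in the other.
- module: Bystander: cream power module 62 x 104 x 34 mm lying on the table, 0.35 kg, origin at the centre of its underside. Leave it.
- terminal_block: Bystander: black terminal block 36 x 100 x 46 mm on the table, 0.15 kg, origin at the centre of its underside. Leave it.
Mind the look-alikes: they are no part of the job. What is shaped like the pin but blue or brown is not meant.

How it is judged:
On the way, in this order (a step that is already met when the one before it is completed fails the run):
1. the reset knob is turned back to its zero stop (within 0.08 rad) (value of joint reset_knob below 0.08 rad), for 0.2 s.
2. the pin's tip is through the slot, down in the space over the keeper bar (at least 28 mm below the cover's top) (z of pin_tip in the frame of slot below -0.028 m and x of pin_tip in the frame of slot between -0.01 and 0.01 m and y of pin_tip in the frame of slot between -0.045 and 0.045 m).
At the end, for the whole second after the job is handed in: The reset knob is within 0.08 rad of zero; the released pin stands at rest in the hidden hole: tip at least 66 mm below the cover top (flange within 4 mm of it), within 8 mm of the slot's middle line and 35 mm of its centre along it, upright within 0.12 rad (value of joint reset_knob below 0.08 rad and z of pin_tip in the frame of slot below -0.066 m and x of pin_tip in the frame of slot between -0.008 and 0.008 m and y of pin_tip in the frame of slot between -0.035 and 0.035 m and angle between the z axis of pin and the z axis of slot, either way round below 0.12 rad and linear speed of pin below 0.02 m/s); the robot touches nothing.
It fails at once if the plug is moved by more than 20 mm (distance of plug from where it was at the start of the episode above 0.02 m).
It fails at once if the power module is moved by more than 30 mm (distance of module from where it was at the start of the episode above 0.03 m).
It fails at once if the terminal block is moved by more than 30 mm (distance of terminal_block from where it was at the start of the episode above 0.03 m).
It also fails if it takes over 72 s, if anything falls off the work surface, if the arm or the gripper's body presses on something with over 40 N, if the wrist force passes 120 N, or if a joint passes its speed limit or range.

### The arm

A 7-joint arm with a two-finger parallel gripper is mounted at the origin on the work surface. World frame = base frame: x ahead of the robot, y to its left, z up, the work surface at z = 0. Lengths are in m, angles in rad, forces in N, time in s.
With the tool pointing down it reaches from about 0.375 to 0.925 m from the base axis. Payload 3.1 kg.
Tool frame: the origin (TCP) lies between the finger pads; the fingertips stand 19 mm ahead of it and the grasp point (between the pads) is the TCP; z points along the fingers, y is the line along which they close (so a half turn about z gives the same grasp; the last joint's range is limited). The gripper opens to 85 mm and grips with 20 to 120 N. Pads are 22 mm wide; open, the fingers measure 114 mm over their backs; the gripper's body (76 mm by 85 mm) begins 54 mm behind the grasp point. The pads swing forward as they close: fully open they stand 13 mm farther back than shut.
Start: joints at [1.248, 0.383, 0.044, 1.598, -0.018, 1.161, -0.05], TCP at [0.145, -0.634, 0.25] pointing down, gripper open.
Joint ranges: [-2.61, 2.61], [-0.41, 2.15], [-1.48, 1.57], [0, 2.5], [-1.57, 4.71], [0.05, 1.97], [-2.85, 2.85]. Speed limits (rad/s): [2.79, 2.79, 3.14, 3.14, 3.14, 3.14, 3.14].

### API

Orientations are given as a unit quaternion [x, y, z, w].
In Python, from bench import move_ptp, movel, move_j, move_gripper, pause, inverse_kinematics, read_camera, camera_params, MotionError, sign_off, look_for, tip_of, read_time_s, read_qpos, read_joint_vel, read_effort, read_eef_pos, read_tcp_rot, read_ft_force, read_ft_torque, read_finger_gap, read_grasp_force gives the robot as it stands. Calls block until the motion is done:
- move_ptp(position, orientation): joint-space move of the TCP to a pose.
- movel(position, orientation=None, speed=0.15): straight line of the TCP; orientation=None keeps the orientation; speed is the mean speed in m/s.
- move_j(angles): joint-space move.
- move_gripper(opening, effort=None): finger opening in m; effort is the grip in N (None keeps the last); returns when the fingers have stopped.
- pause(seconds).
- inverse_kinematics(position, orientation): joint angles nearest the present ones, or None.
- read_camera(name): name is "scene" or "top" or "wrist"; returns the picture (384x512x3 uint8, red, green, blue); there is no depth.
- camera_params(name): a dict with "K" (3x3 intrinsics, pixels), "camera_from_world" (4x4, takes a point from world to camera coordinates). Camera axes: x right, y down, z forward; pixel columns grow to the right and rows downward; lengths in m; the calibration is good to about 2 mm. The wrist camera is an equidistant fisheye: a pixel r from the principal point sees the ray r / f radians off the axis. A picture is of the moment at which its call begins: read the wrist's pose just before it. camera_params takes no time and is no camera call; for the wrist camera it gives the pose at the moment of the call.
A pose or a line that the arm cannot do raises MotionError and nothing moves.
- sign_off(): hands the job in; it is judged then, once.
Trained networks look in the newest picture that a camera, given by its name, has taken for a name from the list of things; names that differ only in an ending like _2 or _b are one class to them, and where a whole thing is asked for, a point or a joint stands for the part that bears it (a point fixed in the world has none). Each returns a list of dicts, best first, with "confidence" (0 to 1); they miss things now and then, are a little off and sometimes report something else, mostly with a low value. They report only what shows in the picture. A call takes as long as a camera call. They do not tell look-alikes from the thing itself.
- look_for(camera, name): "at" ([column, row] in pixels, amid what is visible of it).
- tip_of(camera, name): "at" ([column, row] in pixels: a listed point, or the origin of a listed thing).
Readings, each from a call of its own:
- read_time_s(): time.
- read_qpos(): joint angles.
- read_joint_vel(): joint speeds.
- read_effort(): joint torques, N m.
- read_eef_pos(): TCP position.
- read_tcp_rot(): TCP orientation.
- read_ft_force(): force on the tool from outside, world axes, zero at the start.
- read_ft_torque(): the same for the moment, N m.
- read_finger_gap(): finger opening in m.
- read_grasp_force(): force on a finger pad.
Only numpy, scipy, OpenCV 4.12 (cv2) and the standard library are available. Lean on these libraries where they do the work, as an engineer would, in place of code of your own. Each camera call takes 0.05 s, during which the arm holds its last target. There are 200 camera calls.

## Working session

There is one attempt and no reset: what is moved stays moved. The work goes in short steps, each a Python script; the robot and the scene stay as the last script left them, time stands still between calls to the robot, and variables do not carry over. Pictures are saved under pics/ and viewed, at most 12 in all, crops included, and the job is handed in when it is done.

```bash
mkdir -p pics
cat > h.py <<'E'
from bench import *
import numpy as np, cv2
from scipy.spatial.transform import Rotation as R
def save(n,im,box=None,s=1):
    if box: im=im[box[1]:box[3],box[0]:box[2]]
    im=cv2.resize(im,None,fx=s,fy=s,interpolation=cv2.INTER_CUBIC)
    cv2.imwrite('pics/'+n,im[:,:,::-1])
def at_z(cam,px,z,P=None):
    P=P or camera_params(cam);K=np.array(P['K']);T=np.array(P['camera_from_world'])
    d=np.array([(px[0]-K[0,2])/K[0,0],(px[1]-K[1,2])/K[1,1],1.])
    if cam=='wrist':
        r=np.hypot(d[0],d[1]); d=np.array([d[0]/r*np.sin(r),d[1]/r*np.sin(r),np.cos(r)]) if r>0 else d
    Rw=T[:3,:3].T; o=-Rw@T[:3,3]; d=Rw@d
    return o+d*(z-o[2])/d[2]
def proj(cam,p):
    P=camera_params(cam);K=np.array(P['K']);T=np.array(P['camera_from_world'])
    c=T[:3,:3]@np.array(p)+T[:3,3]
    return (K@(c/c[2]))[:2]
def down(yaw): # tool y axis along world direction yaw, z down
    y=np.array([np.cos(yaw),np.sin(yaw),0]);z=np.array([0,0,-1.]);x=np.cross(y,z)
    return R.from_matrix(np.stack([x,y,z],1)).as_quat()
E
python3 - <<'E'
from h import *
ims={c:read_camera(c) for c in('top','scene')}
im=np.hstack([ims['top'],ims['scene']])
save('a_top.png',ims['top'],s=1.5);save('a_scene.png',ims['scene'],s=1.5)
Z={'slot':.095,'bar_top':.057,'knob_grip':.087,'pin':.01,'plug':.01,'tray':0,'module':0,'terminal_block':0}
for c in ims:
  for n in Z:
    for d in tip_of(c,n)[:3]: print(c,n,np.round(d['at'],1),round(d['confidence'],2),at_z(c,d['at'],Z[n]).round(4))
print(read_time_s(),R.from_quat(read_tcp_rot()).as_matrix().round(2))
E
```

```text
top slot [232.3 148.2] 0.86 [0.6031 0.0662 0.095 ]
top bar_top [230.8 155.6] 0.88 [0.5925 0.0732 0.057 ]
top bar_top [412.7 216.1] 0.67 [ 0.4311 -0.4094  0.057 ]
top knob_grip [121.  200.8] 0.75 [0.4638 0.353  0.087 ]
top knob_grip [415.2 217.3] 0.71 [ 0.4253 -0.4044  0.087 ]
top knob_grip [300.6 152.2] 0.68 [ 0.5952 -0.113   0.087 ]
top pin [104.  163.6] 0.83 [0.5793 0.436  0.01  ]
top pin [133.5 168.2] 0.81 [0.5664 0.3516 0.01  ]
top pin [102.3 247.7] 0.69 [0.3438 0.4248 0.01  ]
top tray [135.4 205.7] 0.83 [0.4611 0.3436 0.    ]
top module [413.1 216.6] 0.87 [ 0.4349 -0.4318  0.    ]
top terminal_block [233.1 153.5] 0.67 [0.6127 0.0718 0.    ]
top terminal_block [232.1 153.2] 0.39 [0.6136 0.0747 0.    ]
scene slot [236.7 216.8] 0.86 [0.6064 0.0722 0.095 ]
scene bar_top [241.2 219.1] 0.79 [0.5881 0.064  0.057 ]
scene knob_grip [312.7 266.5] 0.43 [0.4811 0.3091 0.087 ]
scene pin [366.1 273. ] 0.71 [0.3208 0.3698 0.01  ]
scene pin [301. 334.] 0.71 [0.5852 0.4401 0.01  ]
scene pin [372.2 296.2] 0.69 [0.3469 0.437  0.01  ]
scene plug [313.5 266.1] 0.65 [0.4507 0.282  0.01  ]
scene tray [315.6 285.6] 0.96 [0.4738 0.3349 0.    ]
scene module [223.1 113.9] 0.65 [ 0.4317 -0.4404  0.    ]
scene terminal_block [247.8 304.2] 0.95 [0.6779 0.2984 0.    ]
0.9 [[ 0.97  0.22  0.  ]
 [ 0.22 -0.97 -0.  ]
 [ 0.    0.   -1.  ]]
```

View pics/a_top.png

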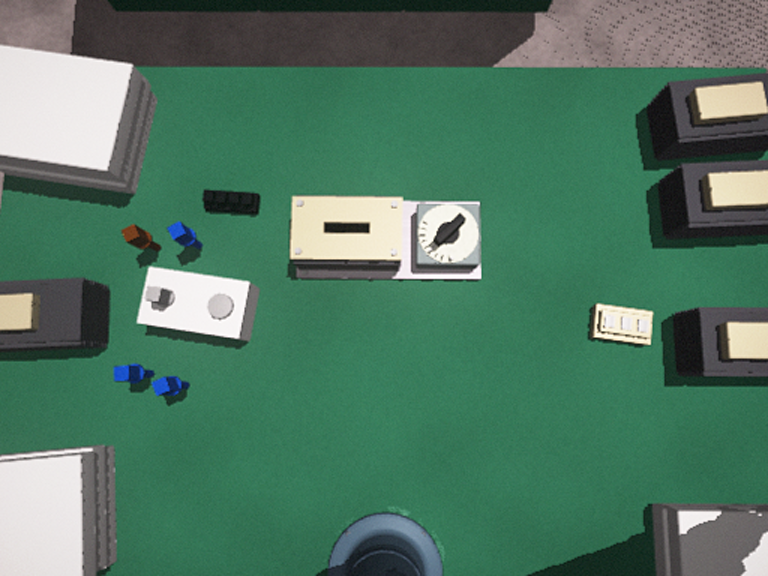

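View pics/a_scene.png

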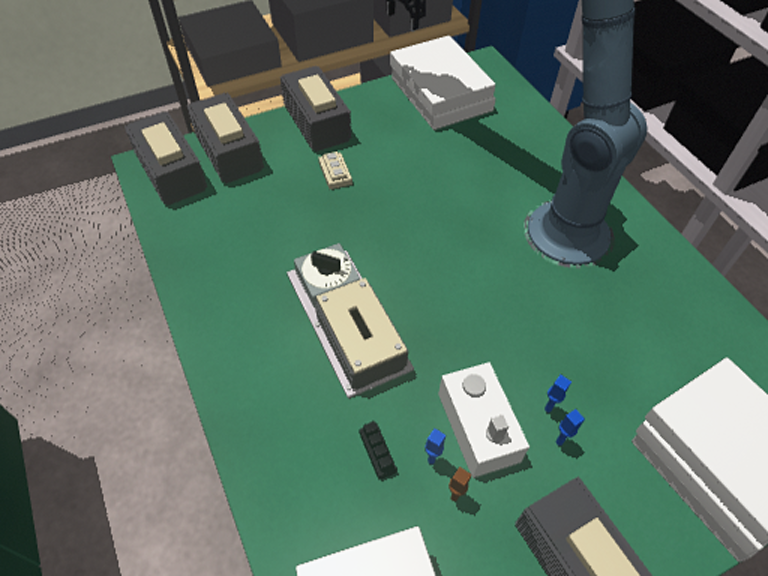

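Candidates for the pin, in the 1.5x top view:
- Grey pin with a square grip in the tray, at (158,296). It is the only steel one, so it fits.
- Plug with a round head, at (221,306).
- Blue look-alikes at (183,235), (130,373) and (172,385), and a brown one at (137,237), all standing on the table.

The knob is at (449,232) with its pointer toward the lower left, about 0.8 rad. Next I'll look at the jig with the wrist camera.

Run:
```python
from h import *
move_ptp([0.57,-0.03,0.36],down(np.pi/2 - 0.4-0.0 if False else -np.pi/2))
print(read_qpos().round(3) if hasattr(read_qpos(),'round') else read_qpos(),read_time_s())
P=camera_params('wrist');im=read_camera('wrist');save('b_w.png',im,s=1.5)
np.save('b.npy',im);import pickle;pickle.dump(P,open('b.pkl','wb'))
for n,z in(('slot',.095),('bar_top',.057),('knob_grip',.087),('pin',.01)):
    for d in tip_of('wrist',n)[:3]: print(n,np.round(d['at'],1),round(d['confidence'],2),at_z('wrist',d['at'],z,P).round(4))
for d in look_for('wrist','reset_knob')[:2]:print(d)
print(P)
```

```text
[ 0.521  0.21  -0.621  1.629  0.125  1.344 -1.691] 3.5417
slot [184.6 140.7] 0.56 [0.5957 0.0723 0.095 ]
slot [ 82.8 101.7] 0.24 [0.6616 0.2302 0.095 ]
bar_top [195.4 138. ] 0.87 [0.5949 0.066  0.057 ]
knob_grip [323.4 139.8] 0.92 [ 0.5949 -0.114   0.087 ]
pin [ 56.5 260. ] 0.94 [0.3415 0.4258 0.01  ]
pin [ 62.1 152.3] 0.91 [0.5773 0.3473 0.01  ]
pin [ 80.5 269.6] 0.54 [0.3246 0.3609 0.01  ]
{'at': [317.0, 137.4], 'confidence': 0.98}
{'K': array([[297.31863964,   0.        , 262.50275723],
       [  0.        , 297.31863964, 189.55097498],
       [  0.        ,   0.        ,   1.        ]]), 'camera_from_world': array([[-2.87233152e-03, -9.99995841e-01,  2.60026343e-04,
        -3.00477353e-02],
       [-9.60471510e-01,  2.83118632e-03,  2.78363905e-01,
         4.80262368e-01],
       [-2.78363483e-01,  5.49805525e-04, -9.60475647e-01,
         6.41450808e-01],
       [ 0.00000000e+00,  0.00000000e+00,  0.00000000e+00,
         1.00000000e+00]])}
```

View pics/b_w.png

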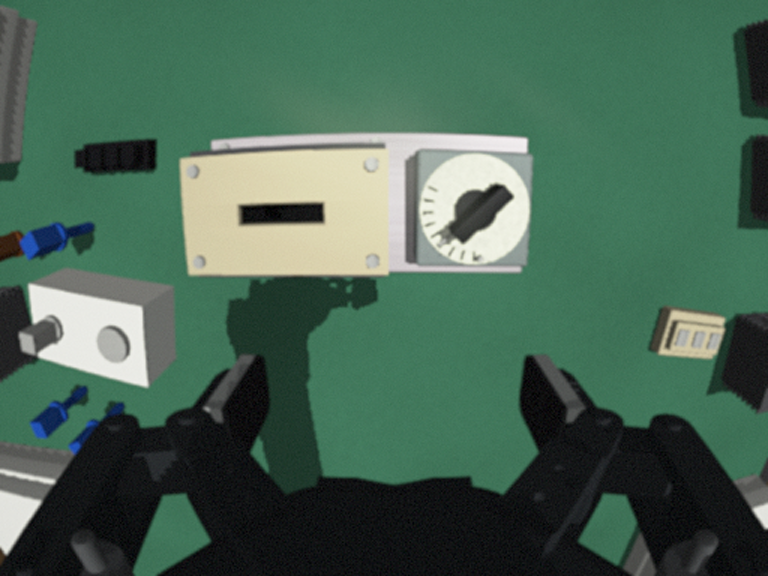

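The view shows the slot at (282,214), the knob at (478,212) with its pointer at the lower left, and the tray at left with the square pin at (42,335). Now I'll segment the slot, cover and knob precisely.

Run:
```python
from h import *; import pickle
im=np.load('b.npy');P=pickle.load(open('b.pkl','rb'))
def big(mask,x0,y0,x1,y1):
    m=np.zeros(mask.shape,np.uint8);m[y0:y1,x0:x1]=mask[y0:y1,x0:x1]
    n,l,s,c=cv2.connectedComponentsWithStats(m);k=1+np.argmax(s[1:,4]);return np.argwhere(l==k)[:,::-1]
def rect(px,z):
    w=np.array([at_z('wrist',p,z,P)[:2] for p in px])*1000
    (c,s,a)=cv2.minAreaRect(w.astype(np.float32));print(np.round(c,1),np.round(s,1),round(a,2));return w
g=im.astype(int).sum(2)
rect(big(g<200,145,125,230,160),.095)
w=rect(big(g<170,280,110,350,170),.101)
c=w.mean(0);u=np.linalg.svd(w-c,full_matrices=False)[2][0];print('knob axis',c,np.degrees(np.arctan2(u[1],u[0])))
cream=(im[:,:,0].astype(int)-im[:,:,2]>25)&(g>400)
rect(big(cream,110,90,262,190),.095)
```

```text
[594.1  69.6] [16.1 75.3] 0.24
[ 599.8 -101.1] [ 8.8 58.8] 42.74
knob axis [ 600.83147134 -103.39752953] 133.55579989409588
[593.4  70.6] [192.9 112.6] 89.65
```

Run:
```python
from h import *; import pickle
k=[0.594,-0.111]
for base in(np.pi/2,-np.pi/2):
  for a in(-.81,0,.12):
    q=inverse_kinematics(k+[.087],down(base+a));print(base,a,None if q is None else np.round(q,2))
move_gripper(0.05)
b=-np.pi/2 if (lambda q:q is not None)(inverse_kinematics(k+[.087],down(-np.pi/2+.12))) and inverse_kinematics(k+[.087],down(-np.pi/2-.81)) is not None else np.pi/2
move_ptp(k+[.19],down(b-.81))
P=camera_params('wrist');im=read_camera('wrist');save('c_w.png',im,s=1.5);np.save('c.npy',im);pickle.dump(P,open('c.pkl','wb'))
for n,z in(('slot',.095),('knob_grip',.087)):
    for d in tip_of('wrist',n)[:2]: print(n,np.round(d['at'],1),round(d['confidence'],2),at_z('wrist',d['at'],z,P).round(4))
print(b,read_time_s())
```

```text
1.5707963267948966 -0.81 [ 0.75  0.64 -0.81  1.8   0.56  0.95  0.46]
1.5707963267948966 0 [ 0.93  0.8  -1.1   1.79  0.81  1.08  1.1 ]
1.5707963267948966 0.12 [ 1.01  0.93 -1.25  1.79  0.96  1.19  1.14]
-1.5707963267948966 -0.81 [ 0.46  0.53 -0.42  1.81  0.28  0.86 -2.48]
-1.5707963267948966 0 [ 0.51  0.54 -0.5   1.81  0.33  0.87 -1.7 ]
-1.5707963267948966 0.12 [ 0.52  0.54 -0.51  1.81  0.33  0.88 -1.59]
slot [140.3 318.4] 0.81 [0.5949 0.0692 0.095 ]
knob_grip [266.3 196.7] 0.93 [ 0.5914 -0.1116  0.087 ]
knob_grip [ 64.6 318.4] 0.39 [0.6589 0.1698 0.087 ]
-1.5707963267948966 5.2167
```

View pics/c_w.png

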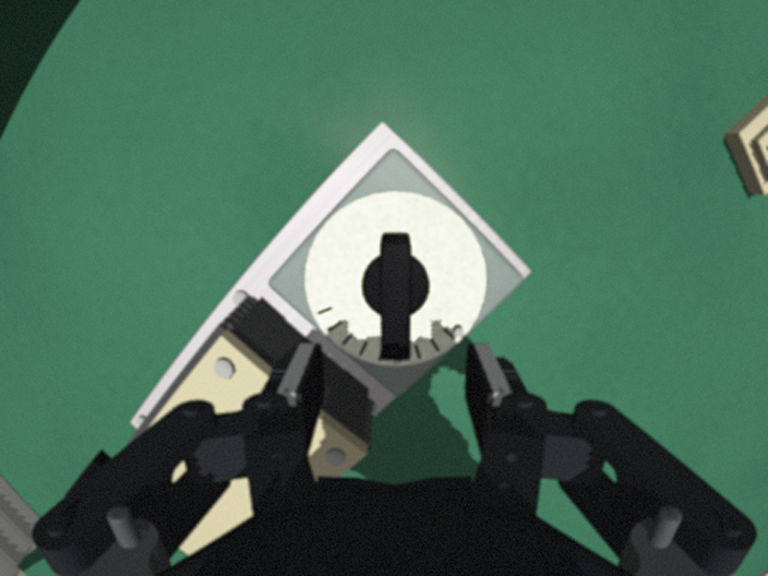

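Run:
```python
from h import *
k=[0.5932,-0.1112];b=-np.pi/2
movel(k+[.088],down(b-.81),speed=.12)
move_gripper(0.0,40)
print(read_finger_gap(),read_grasp_force(),np.round(read_ft_force(),1))
t0=np.array(read_ft_torque())
for a in np.append(np.arange(-.65,0.2,.14),[.02,.06,.1,.14]) if False else [-.6,-.4,-.2,-.08,0,.04,.08,.12]:
    move_ptp(k+[.088],down(b+a))
    t=np.array(read_ft_torque())-t0
    print(a,t.round(2),np.round(read_ft_force(),1),read_time_s())
    if abs(t[2])>.8 and a>-.1: break
```

```text
0.015483509270389384 43.557454347610474 [1.1 0.1 2.5]
-0.6 [ 0.18 -0.15  0.08] [1.9 2.1 4.5] 6.9167
-0.4 [ 0.36 -0.37  0.03] [2.5 1.8 5. ] 7.2083
-0.2 [ 0.44 -0.41  0.1 ] [3.1 3.1 4.7] 7.5
-0.08 [ 0.44 -0.47  0.09] [3.  4.  4.7] 7.75
0 [ 0.43 -0.45  0.03] [3.5 3.6 5.7] 8.0
0.04 [ 0.66 -0.49 -1.13] [3.3 3.7 5.9] 8.25
```

Run:
```python
from h import *; import pickle
move_gripper(0.05)
p=list(read_eef_pos());p[2]=.2;movel(p,speed=.2)
im=read_camera('wrist')
for d in tip_of('wrist','knob_grip')[:1]: print(d)
x=int(d['at'][0]);y=int(d['at'][1]);A=cv2.resize(im[max(y-80,0):y+80,max(x-80,0):x+80],(480,480))
move_ptp([.42,.36,.36],down(-np.pi/2))
P=camera_params('wrist');im=read_camera('wrist');np.save('d.npy',im);pickle.dump(P,open('d.pkl','wb'))
for n,z in(('pin',.01),('plug',.01),('tray',0)):
    for d in tip_of('wrist',n)[:4]: print(n,np.round(d['at'],1),round(d['confidence'],2),at_z('wrist',d['at'],z,P).round(4))
    for d in look_for('wrist',n)[:4]: print('look',n,np.round(d['at'],1),round(d['confidence'],2))
print(read_time_s(),np.round(read_qpos(),2))
B=cv2.resize(im,None,fx=1.25,fy=1.25);B=cv2.resize(im[:,60:380],(300*320//384*2-180,480)) if False else cv2.resize(im,(320,240))
A=cv2.resize(A,(240,240));save('d1.png',np.hstack([B,A]),s=1.4);save('d.png',im,s=1.5)
```

```text
{'at': [262.9, 191.1], 'confidence': 0.62}
pin [263.9  53.1] 0.87 [0.5755 0.3554 0.01  ]
pin [259.6 208.9] 0.73 [0.3204 0.3634 0.01  ]
pin [216.7  55.4] 0.64 [0.5737 0.4294 0.01  ]
pin [219.6 197.7] 0.64 [0.3404 0.4304 0.01  ]
look pin [240.2 118.4] 0.84
look pin [204.4  43.7] 0.78
look pin [208.8 215.6] 0.71
look pin [262.5  38.3] 0.62
plug [306.7 127.9] 0.7 [0.4563 0.2876 0.01  ]
look plug [316.4 134.9] 0.78
tray [273.5 121.1] 0.67 [0.4661 0.3402 0.    ]
look tray [271.1 122.9] 0.57
look tray [438.2  58.8] 0.18
11.7417 [ 0.19  0.3  -1.16  1.65  0.28  1.37 -2.58]
```

View pics/d1.png

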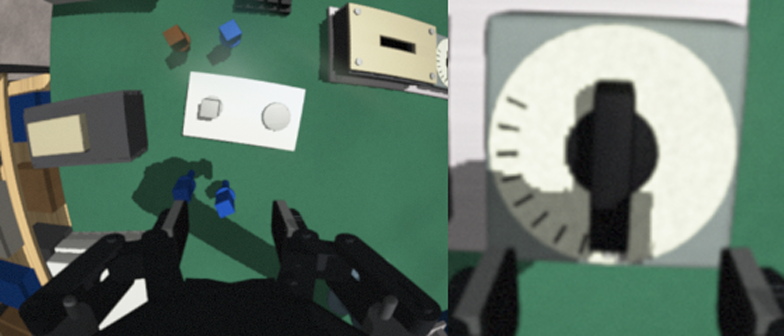

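View pics/d.png

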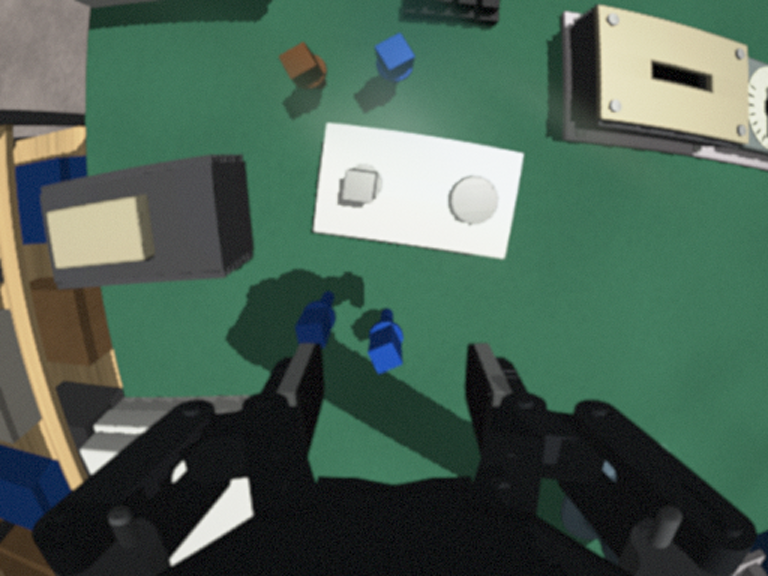

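The knob now stands at zero. The grey square-grip pin is at (361,185) in the tray and the round plug at (473,200). Next I'll compute the tray geometry and hover over the pin for a close check.

Run:
```python
from h import *; import pickle
im=np.load('d.npy');P=pickle.load(open('d.pkl','rb'))
f=lambda p,z:at_z('wrist',np.array(p)/1.5,z,P)[:2]
C=np.array([f(p,.08) for p in((326,123),(523,153),(506,258),(314,231))]);c=C.mean(0)
u=(C[0]-C[1]+C[3]-C[2]);yaw=np.arctan2(u[1],u[0]);u/=np.linalg.norm(u)
print(c,np.degrees(yaw),[np.linalg.norm(C[i]-C[i-1]).round(3) for i in range(4)],'hole',c+.05*u)
g=f((361,185),.134);print('grip',g,'plug',f((473,200),.092),c-.05*u)
h=(c+.05*u+g)/2
for y in(yaw,yaw+np.pi,yaw+np.pi/2,yaw-np.pi/2):
    q=inverse_kinematics([*h,.11],down(y));print(np.degrees(y),None if q is None else np.round(q,2))
yw=yaw+np.pi
if inverse_kinematics([*h,.11],down(yw)) is None: yw=yaw
move_ptp([*h,.25],down(yw))
P=camera_params('wrist');im=read_camera('wrist');np.save('e.npy',im);pickle.dump(P,open('e.pkl','wb'))
save('e.png',im,s=1.5);print(read_time_s(),yw,h)
print(f((0,0),.1)*0, look_for('wrist','pin')[:2],tip_of('wrist','pin')[:2])
```

```text
[0.46246946 0.33546919] 81.81671026188991 [np.float64(0.099), np.float64(0.18), np.float64(0.1), np.float64(0.181)] hole [0.46958647 0.38496008]
grip [0.4707205  0.38347311] plug [0.45532696 0.28812929] [0.45535244 0.2859783 ]
81.81671026188991 [ 0.19  1.02 -1.4   1.77  1.05  1.32 -0.04]
261.8167102618899 [-0.27  0.54 -0.61  1.79  0.37  0.93 -2.75]
171.81671026188988 [ 0.14  0.88 -1.25  1.77  0.9   1.2   1.61]
-8.183289738110094 [ 0.09  0.8  -1.15  1.77  0.81  1.13 -1.47]
12.35 4.569563630810004 [0.47015348 0.38421659]
[0. 0.] [{'at': [274.4, 61.2], 'confidence': 0.92}, {'at': [237.6, 293.4], 'confidence': 0.92}] [{'at': [214.9, 82.6], 'confidence': 0.95}, {'at': [242.9, 257.7], 'confidence': 0.73}]
```

View pics/e.png

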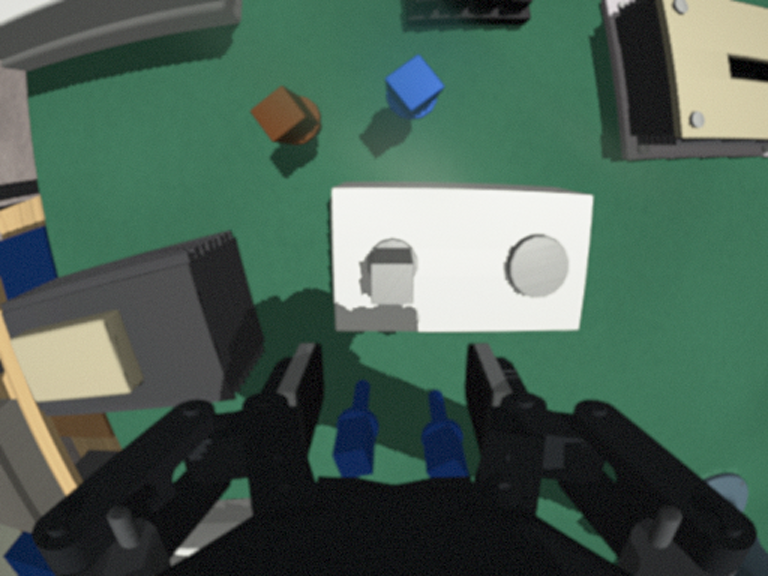

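The grip is centred between the fingers (392 vs 396) and aligned with them. It is square, grey and in the tray, so it is the pin. The plug is clear at (537,266). Grasping now.

Run:
```python
from h import *
h=[0.47015,0.38422];yw=4.56956
movel([*h,.111],speed=.12)
move_gripper(0,60)
print(read_finger_gap(),read_grasp_force(),np.round(read_ft_force(),1),read_eef_pos())
movel([*h,.255],speed=.15)
print(read_finger_gap(),np.round(read_ft_force(),1))
s=[0.5942,0.0697]
move_ptp([s[0],s[1]-.03,.255],down(-np.pi/2))
print(read_eef_pos(),np.round(read_ft_force(),1),read_time_s())
P=camera_params('wrist');im=read_camera('wrist');save('f.png',im,s=1.5)
for d in tip_of('wrist','pin_tip')[:2]: print('tip',np.round(d['at'],1),round(d['confidence'],2),at_z('wrist',d['at'],.255-.101,P).round(4))
for d in tip_of('wrist','slot')[:2]: print('slot',np.round(d['at'],1),round(d['confidence'],2),at_z('wrist',d['at'],.095,P).round(4))
```

```text
0.02325384335613037 59.25355911254883 [0.2 0.3 2.3] [0.47071596 0.38491771 0.11195521]
0.023415226751521703 [ 0.1 -0.3 -1.8]
[0.59378076 0.04219906 0.25511953] [-0.6  0.4 -1.4] 16.575
tip [ 63.2 174.9] 0.9 [0.6121 0.2246 0.154 ]
tip [ 61.1 291.2] 0.9 [0.4795 0.2675 0.154 ]
slot [233.5 175.5] 0.68 [0.5959 0.0709 0.095 ]
```

View pics/f.png

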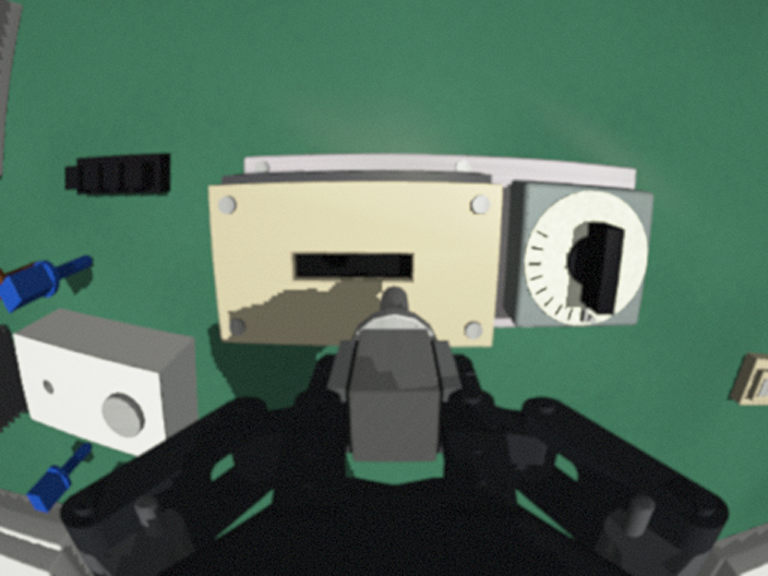

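Run:
```python
from h import *
P=camera_params('wrist');f=lambda p,z:at_z('wrist',np.array(p)/1.5,z,P)
print(read_eef_pos(),'slot',f((353.5,266),.095),f((293,266),.095),f((414,266),.095),f((353,253),.095),f((353,279),.095),'tip',f((395,293),.154))
s=[0.5942,0.0697]
movel([s[0],s[1]-.03,.215],speed=.1)
im=read_camera('wrist');np.save('g.npy',im);save('g.png',im,(160,120,360,270),4);P=camera_params('wrist');import pickle;pickle.dump(P,open('g.pkl','wb'))
print(read_eef_pos(),np.round(read_ft_force(),1),read_time_s())
```

```text
[0.59385114 0.04229942 0.25522616] slot [0.59418135 0.06878198 0.095     ] [0.59421184 0.10937524 0.095     ] [0.59430256 0.02918011 0.095     ] [0.60289185 0.06894858 0.095     ] [0.58534441 0.06929175 0.095     ] tip [0.59408435 0.04170038 0.154     ]
[0.59451402 0.03994271 0.21524208] [-1.  -1.1 -0.8] 17.325
```

View pics/g.png

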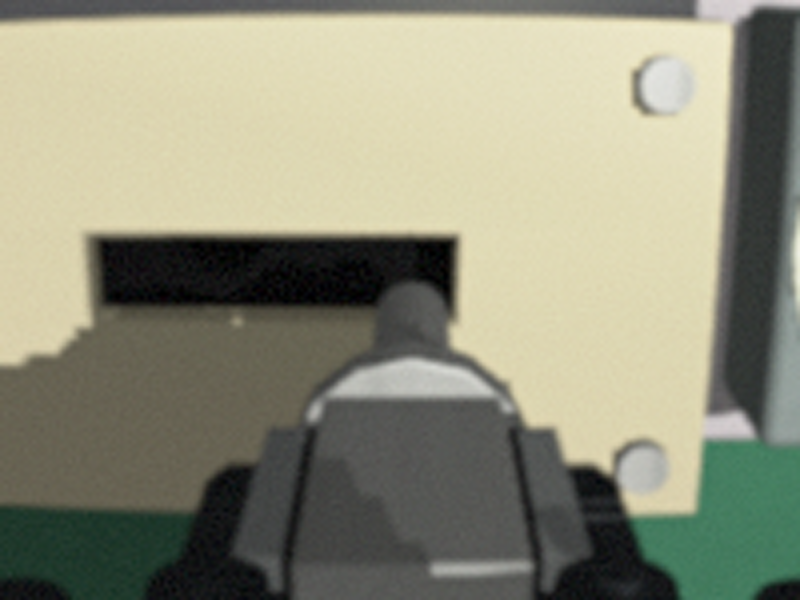

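Slot centre confirmed at (0.5942, 0.069), and the pin tip is on the slot's line near its right end. Lowering and searching now.

```bash
cat > s.py <<'E'
from h import *
F=lambda:np.array(read_ft_force())
X=.5942;y=.040
movel([X,y,.185],speed=.08);print(F().round(1))
movel([X,y,.162],speed=.06);pause(.1);b=F();print(read_eef_pos(),b.round(1))
z=.162
while z>.150:
    z-=.001;movel([X,y,z],speed=.02);f=F()-b
    if f[2]>4: break
print('contact',z,f.round(1),read_eef_pos()); zc=z; found=z<=.1505
# slide along +y, keep light push
while not found and y<.100:
    y+=.0015
    movel([X,y,z],speed=.02);f=F()-b
    if f[2]<3: z-=.0007
    elif f[2]>10: z+=.0005
    if abs(f[1])>25 or abs(f[0])>25: print('lateral',f);break
    if z<zc-.004: found=True
print('end',found,y,z,f.round(1),read_eef_pos(),read_time_s())
E
python3 s.py
```

```text
[-0.5  0.6 -1.4]
[0.59445985 0.04017547 0.1622711 ] [ 0.1  0.1 -1.3]
contact 0.158 [-0.9 -0.6  6.1] [0.59439746 0.04009295 0.15884352]
end True 0.08950000000000004 0.15379999999999996 [ 0.6 -0.1 -0.1] [0.59414444 0.08970931 0.15447047] 27.7333
```

```bash
cat > t.py <<'E'
from h import *
F=lambda:np.array(read_ft_force())
b=np.array([.1,.1,-1.3]);X=.5942;y=.0895;z=.1538;n=0
while z>.1245 and n<80:
    n+=1;movel([X,y,z-.001],speed=.03);f=F()-b
    if abs(f[0])>4: X+=.0004*np.sign(f[0])
    if abs(f[1])>4: y+=.0005*np.sign(f[1])
    if f[2]<8 or (z<.130 and f[2]<20): z-=.001
    elif z>.150: y+=.0006
    if f[2]>12 or np.hypot(f[0],f[1])>8: print(n,round(X,4),round(y,4),round(z,4),f.round(1))
    if z<.130 and f[2]>=20 or max(abs(f))>40: break
print('end',n,X,y,z,f.round(1),read_eef_pos(),read_time_s())
E
python3 t.py
```

```text
30 0.5938 0.088 0.1238 [-6.3 -3.8 15.7]
end 30 0.5938 0.088 0.12379999999999997 [-6.3 -3.8 15.7] [0.59430621 0.08859372 0.12685343] 35.2333
```

Run:
```python
from h import *
move_gripper(.05);pause(.2)
p=list(read_eef_pos());movel([p[0],p[1],.24],speed=.15);pause(.2)
P=camera_params('wrist');im=read_camera('wrist');t=read_camera('top')
d=tip_of('wrist','pin')[:3]
for e in d: print(np.round(e['at'],1),e['confidence'],at_z('wrist',e['at'],.025,P).round(4))
print(np.round(read_ft_force(),1),read_time_s(),p)
A=cv2.resize(im,(512,384));B=cv2.resize(t[110:200,80:330],(512,184));save('h.png',np.vstack([A,B]),s=1.0)
```

```text
[258.9 164.9] 0.71 [0.5948 0.092  0.025 ]
[ 38.6 181.7] 0.64 [0.5772 0.4132 0.025 ]
[ 71.1 306.2] 0.62 [0.3574 0.4155 0.025 ]
[0.7 0.1 0.4] 37.0833 [np.float64(0.5940564816675638), np.float64(0.0881417715289515), np.float64(0.12351050533141542)]
```

View pics/h.png

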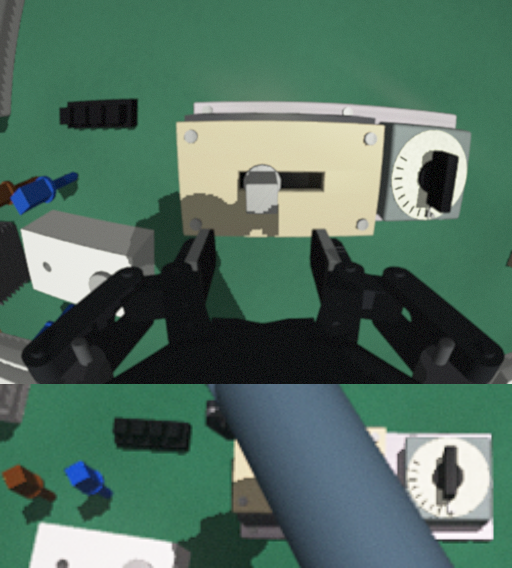

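The flange lies on the cover at about (262,180) and the pin is released. I'll check the knob angle numerically from directly above.

Run:
```python
from h import *
move_ptp([.52,-.111,.27],down(-np.pi/2));pause(.1)
P=camera_params('wrist');im=read_camera('wrist')
d=tip_of('wrist','knob_grip')[0];print(d,at_z('wrist',d['at'],.087,P))
g=im.astype(int).sum(2);x,y=map(int,d['at'])
for th in (60,90,120,150):
    m=np.zeros(g.shape,np.uint8);m[y-50:y+50,x-50:x+50]=g[y-50:y+50,x-50:x+50]<th
    n,l,s,c=cv2.connectedComponentsWithStats(m)
    if n<2: continue
    px=np.argwhere(l==1+np.argmax(s[1:,4]))[:,::-1]
    w=np.array([at_z('wrist',p,.101,P)[:2] for p in px])*1000
    r=cv2.minAreaRect(w.astype(np.float32));print(th,len(px),r)
save('i.png',im,(x-50,y-50,x+50,y+50),6)
print(read_time_s())
```

```text
{'at': [266.5, 104.1], 'confidence': 0.74} [ 0.5924903  -0.11161847  0.087     ]
38.15
```

View pics/i.png

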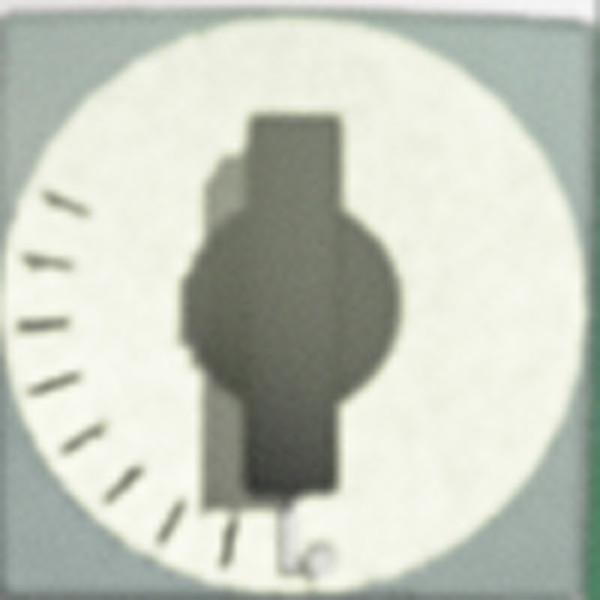

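The bar stands vertical (about 0.01 rad off), with its pointer against the stop post at (300,545). All goals are met, so I'm handing in.

```bash
python3 -c "
from bench import *
print(sign_off(),read_time_s())"
```

```text
the job is handed in; nothing more can be done
the job is handed in; nothing more can be done
```

I turned the reset knob back to its zero stop, pushed the square-grip pin home in the hidden hole with its flange on the cover, let go of it, and handed the job in at about 38 s. `sign_off()` gave no verdict, so this rests on my own camera and force checks.

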